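# Make up a bangle set on the stand

## Task

Make up the customer's set on the bare walnut bangle stand, threading the pieces over its post from the broadest to the narrowest: the plain broad bone bangle at the bottom, then the stone-studded lac bangle, then the open copper bracelet, and the thin gold churi from the jewel box on top, each lying flat on the one below. The bone bangle is still on the stepped size gauge, so draw it straight up, keeping it level until it is clear. Lower every piece into place instead of letting it fall, and leave the steel kada and the polish tin where they are.

Things in the scene. Friction and masses are not known exactly. Their poses are not given: they have to be found in the camera images.
- bone: Plain ivory-coloured bone bangle, broadest of the set: closed ring, 57 mm bore, 67 mm outside, 18 mm high, 45 g. Origin: centre of its underside; z up. Starts level on the size gauge, underside 20 mm above the counter, 1.5 mm clear of the step that fills the lower 16 mm of its bore. Grip across the outside diameter, any yaw.
- lac: Pink lac bangle with a row of clear stones: closed ring, 57 mm bore, 68 mm outside over the stones, 12 mm high, 40 g. Origin: centre of its underside; z up. Lies flat on the counter at the start; grip across the outside diameter, any yaw.
- cuff: Copper bracelet, an open cuff with a ball at each end: 57 mm bore, 65 mm outside, 9 mm high, 35 g. Its opening, about 25 mm wide, looks along its own +x (any yaw); grip across the diameter along its own y, so that no finger meets the opening. Origin: centre of the ring at the underside; z up. Starts flat on the velvet pad, underside 12 mm above the counter.
- churi: Thin gold-plated churi, beaded outside, narrowest of the set: closed ring, 57 mm bore, 63 mm outside, 6 mm high, 20 g. Origin: centre of its underside; z up. Starts flat on the floor of the open jewel box (underside 8 mm above the counter), within 15 mm of the box's middle along the box's y and 8 mm along its x.
- stand: Bangle stand of turned walnut, fixed: round foot 100 mm across, 12 mm thick, with an upright round post 30 mm across in its middle, ending 63 mm above the counter (straight to 55 mm, then tapering to 21 mm across). The first bangle rests on the foot, 12 mm above the counter; the full set reaches 57 mm. Origin: centre of its underside; z up along the post.
- gauge: Stepped bangle-size gauge of light brown wood, fixed: foot 84 mm across, 6 mm high, then round steps 63 mm across (up to 20 mm above the counter), 54 mm (up to 36 mm) and 47 mm (up to 51 mm). The bone bangle rests on top of the 63 mm step, around the 54 mm step. Origin: centre of its underside; z up.
- box: Walnut jewel box, fixed, open: 140 mm (its x) by 190 mm (its y), walls 8 mm thick, 45 mm high, inside 124 by 174 mm, velvet floor 8 mm above the counter. Its lid stands open on its +x side, leaning back 13 degrees, top 185 mm above the counter. Reach in with the fingers closing along the box's y. Origin: centre of its underside; z up.
- pad: Flat square velvet display pad, fixed, 156 by 156 mm over its wooden edge, 12 mm thick; the copper bracelet lies on it. Origin: centre of its underside; z up.
- kada: Plain polished steel kada, larger than the set: closed ring, 66 mm bore, 78 mm outside, 8 mm high, lying loose on the counter. Not part of the set; leave it. Origin: centre of its underside.
- tin: Round aluminium polish tin with a paper label, 54 mm across, 36 mm high, standing loose towards the counter's far edge. Leave it. Origin: centre of its underside.

How it is judged (in metres and radians):
On the way, in this order (a step that is already met when the one before it is completed fails the run):
1. the bone bangle lies at the bottom, flat on the stand's foot around the post, let go (horizontal distance between bone and stand below 0.016 m and z of bone in the frame of stand between 0.008 and 0.016 m and angle between bone's own z axis and vertical below 0.12 rad and contact force between the fingers and bone below 0.1 N), for 0.2 s.
2. the lac bangle lies on the bone bangle, let go (horizontal distance between each of bone, lac and stand below 0.016 m and z of bone in the frame of stand between 0.008 and 0.016 m and angle between each of bone, lac's own z axis and vertical below 0.12 rad and z of lac in the frame of stand between 0.025 and 0.035 m and contact force between the fingers and lac below 0.1 N), for 0.2 s.
3. the copper bracelet lies on the lac bangle, let go (horizontal distance between each of bone, lac, cuff and stand below 0.016 m and z of bone in the frame of stand between 0.008 and 0.016 m and angle between each of bone, lac, cuff's own z axis and vertical below 0.12 rad and z of lac in the frame of stand between 0.025 and 0.035 m and z of cuff in the frame of stand between 0.036 and 0.048 m and contact force between the fingers and cuff below 0.1 N), for 0.2 s.
4. the gold churi lies on top of the copper bracelet, let go (horizontal distance between each of bone, lac, cuff, churi and stand below 0.016 m and z of bone in the frame of stand between 0.008 and 0.016 m and angle between each of bone, lac, cuff, churi's own z axis and vertical below 0.12 rad and z of lac in the frame of stand between 0.025 and 0.035 m and z of cuff in the frame of stand between 0.036 and 0.048 m and z of churi in the frame of stand between 0.045 and 0.057 m and contact force between the fingers and churi below 0.1 N), for 0.2 s.
At the end, for the whole second after the job is handed in: On the stand's post, from below: bone, lac, copper bracelet, churi; each flat (within 7 degrees), released, at rest, within 16 mm of the post's axis, undersides 12, 30, 42 and 51 mm above the counter (within 4, 5, 6, 6 mm). Kada and tin within 20 mm of their starts (all of step 4 and contact force between the fingers and bone below 0.1 N and linear speed of each of bone, lac, cuff, churi below 0.02 m/s and contact force between the fingers and lac below 0.1 N and contact force between the fingers and cuff below 0.1 N and distance of each of kada, tin from where it was at the start of the episode below 0.02 m); the robot touches nothing.
It fails at once if a piece of the set is dropped: it falls free from more than about 25 mm ((linear speed of bone above 0.7 m/s and contact force between anything else and bone below 0.02 N) or (linear speed of lac above 0.7 m/s and contact force between anything else and lac below 0.02 N) or (linear speed of cuff above 0.7 m/s and contact force between anything else and cuff below 0.02 N) or (linear speed of churi above 0.7 m/s and contact force between anything else and churi below 0.02 N)).
It fails at once if the bone bangle is tipped more than 25 degrees (angle between bone's own z axis and vertical above 0.44 rad).
It fails at once if the steel kada or the polish tin is pushed away by more than 20 mm (distance of any of kada, tin from where it was at the start of the episode above 0.02 m).
It also fails if it takes over 96 s, if anything falls off the work surface, if the arm or the gripper's body presses on something with over 40 N, if the wrist force passes 120 N, or if a joint passes its speed limit or range.

## Robot

A 6-joint arm with a two-finger parallel gripper is mounted at the origin on the work surface. World frame = base frame: x ahead of the robot, y to its left, z up, the work surface at z = 0. Lengths are in m, angles in degrees, forces in N, time in s.
With the tool pointing down it reaches from about 0.3 to 0.75 m from the base axis. Payload 8.5 kg.
Tool frame: the origin (TCP) lies on the centre line of the jaws, within the pads' length; the fingertips stand 17 mm ahead of it and the grasp point (between the pads) lies 2 mm behind it (env.tcp_to_tips is the distance from the TCP to the fingertips, in m); z points along the fingers, y is the line along which they close (so a half turn about z gives the same grasp; the last joint's range is limited). The gripper opens to 85 mm and grips with 20 to 120 N. Pads are 22 mm wide; open, the fingers measure 114 mm over their backs; the gripper's body (76 mm by 85 mm) begins 54 mm behind the grasp point. The pads swing forward as they close: fully open they stand 13 mm farther back than shut.
Start: joints at [61.518, 21.807, 74.336, -0, 83.858, -12.336], TCP at [0.153, 0.528, 0.248] pointing down, gripper open.
Joint ranges: [-178.18, 178.18], [-50.72, 133.34], [12.68, 142.11], [-81.47, 261.47], [9.98, 163.14], [-165.26, 165.26]. Speed limits (degrees/s): [136.94, 136.94, 180, 180, 180, 180].

## Interface

Orientations are given as a 3x3 rotation matrix whose columns are the frame's x, y, z axes.
In Python, from rig import env gives the robot as it stands. The module is installed in compiled form; this text tells all that it offers.
- The arm moves only by the shell command python3 -m pendant 'ROWS' [FORCE]. ROWS is JSON, a list of rows, each a list of 7 numbers: the opening, from 0 (shut) to 1 (fully open), then the shift along the tool's x, y, z in m, then the turn, a rotation vector about the tool's x, y, z in rad. A call has 1 to 5 rows; each row is the pose to reach, as a shift and turn from the pose commanded when the call began, along the tool's axes at that moment; what a row does not reach only later rows make up. A row lasts 1/8 s, in which the tool goes at most 62.5 mm and 10.7 degrees, less where a joint would pass 70% of its speed; a pose out of reach is approached as far as the arm can. A call with a gripper value outside its range is refused whole. The fingers move at their own pace and stop on an object; FORCE is the grip in N (left out, the last holds). Time passes only in rows, so rows that repeat a pose let the fingers close. It gives the time, the measured TCP pose, the force, the opening and the grip force at its end, in the units of the state.
- env.observe(): the state, without advancing time (a new reading comes with each control period).
- env.get_image(name): name is "scene" or "top" or "wrist"; returns a dict with "image" (420x560x3 uint8, blue, green, red), "fx", "fy", "cx", "cy" (pixels), "k1" (the pictures are not rectified: a ray, as slopes to the right and down, at radius r is drawn at 1 + k1 r^2 times it, then the intrinsics apply), "pose" (4x4, takes a point from camera to world coordinates). Camera axes: x right, y up, looking along -z (the intrinsics and any distortion apply to the point x, -y, -z); pixel columns grow to the right and rows downward; lengths in m; the calibration is good to about 2 mm. A picture is of the moment at which its call begins. There is no depth.
- env.close_job(): hands the job in; it is judged then, once.
Trained networks look in the newest picture that a camera, given by its name, has taken for a name from the list of things; names that differ only in an ending like _2 or _b are one class to them, and where a whole thing is asked for, a point or a joint stands for the part that bears it (a point fixed in the world has none). Each returns a list of dicts, best first, with "conf" (0 to 1); they miss things now and then, are a little off and sometimes report something else, mostly with a low value. They report only what shows in the picture. A call takes as long as a camera call.
- env.find_in(camera, thing): "bbox" ([centre column, centre row, width, height] in pixels, round what is visible of it).
- env.trace(camera, thing): "mask" (420x560 bool, what is visible of it) and "bbox" ([centre column, centre row, width, height] in pixels, round what is visible of it).
- env.tip_of(camera, thing): "centre" ([column, row] in pixels: a listed point, or the origin of a listed thing).
The state is a dict: "time_s": time; "q": joint angles; "qvel": joint speeds; "joint_efforts": joint torques, N m; "position": TCP position; "tool_rot": TCP orientation; "ft_force": force on the tool from outside, world axes, zero at the start; "wrist_torque": the same for the moment, N m; "grip_width": finger opening in m; "gripper_force": force on a finger pad.
Only numpy, scipy, OpenCV 4.12 (cv2) and the standard library are available. Lean on these libraries where they do the work, as an engineer would, in place of code of your own. Each camera call takes 0.05 s, during which the arm holds its last target. There are 200 camera calls.

## Working session

There is one attempt and no reset: what is moved stays moved. The work goes in short steps, Python scripts to look and compute and a shell command to move; the robot and the scene stay as the last step left them, time stands still between calls to the robot, and variables do not carry over. Pictures are saved under pics/ and viewed, at most 14 in all, crops included, and the job is handed in when it is done.

```bash
mkdir -p pics; ls; cat > h.py <<'E'
import numpy as np, cv2
from rig import env
def cam(n): return env.get_image(n)
def ray(im,uv):
    d=np.array([(uv[0]-im["cx"])/im["fx"],(uv[1]-im["cy"])/im["fy"]]); s=d.copy()
    for _ in range(30): s=d/(1+im["k1"]*(s@s))
    P=np.array(im["pose"]); v=P[:3,:3]@np.array([s[0],-s[1],-1.]); return P[:3,3],v/np.linalg.norm(v)
def onz(im,uv,z):
    o,v=ray(im,uv); return o+v*(z-o[2])/v[2]
def proj(im,p):
    P=np.array(im["pose"]); c=P[:3,:3].T@(np.asarray(p)-P[:3,3]); s=np.array([c[0],-c[1]])/-c[2]
    s=s*(1+im["k1"]*(s@s)); return np.array([s[0]*im["fx"]+im["cx"],s[1]*im["fy"]+im["cy"]])
E
python3 - <<'E'
from h import *
np.set_printoptions(precision=4,suppress=True)
s=env.observe(); print(s); print(env.tcp_to_tips)
for n in("scene","top"):
    im=cam(n); cv2.imwrite(f"pics/{n}0.png",im["image"]); print(n,im["fx"],im["k1"],im["pose"])
zs=dict(bone=.02,lac=0,cuff=.012,churi=.008,stand=0,gauge=0,box=0,pad=0,kada=0,tin=0)
for n in("top","scene"):
    im=cam(n)
    for t,z in zs.items():
        for r in env.tip_of(n,t)[:2]: print(n,t,round(r["conf"],2),np.round(r["centre"],1),onz(im,r["centre"],z))
E
```

```text
pics
{'time_s': 0.0, 'q': array([ 61.5153,  21.8417,  74.3862,   0.0006,  83.8574, -12.336 ]), 'qvel': array([ 0.0098, -0.0604,  0.054 ,  0.0559, -0.0462, -0.0185]), 'joint_efforts': array([  0.0026, -44.8454, -23.1285,   0.    ,   0.0047,   0.    ]), 'position': array([0.1528, 0.5281, 0.2477]), 'tool_rot': array([[-0.9605,  0.2781, -0.0007],
       [ 0.2781,  0.9605, -0.0013],
       [ 0.0003, -0.0015, -1.    ]]), 'ft_force': array([ 0.8889,  0.1113, -0.6531]), 'wrist_torque': array([ 0.0366,  0.0341, -0.0053]), 'gripper_force': 0.0, 'grip_width': 0.08521696098293959}
0.017
scene 437.59245216896494 -0.11758705538926749 [[ 0.3487 -0.5247  0.7766  1.2762]
 [ 0.9369  0.1743 -0.3029 -0.2951]
 [ 0.0235  0.8333  0.5524  0.5496]
 [ 0.      0.      0.      1.    ]]
top 413.7545401513919 -0.04783950877643357 [[ 0.0097  0.9901 -0.1402  0.5005]
 [-0.9997  0.0129  0.0218  0.0087]
 [ 0.0233  0.1399  0.9899  0.8693]
 [ 0.      0.      0.      1.    ]]
top bone 0.65 [434.5 266. ] [ 0.5141 -0.34    0.02  ]
top bone 0.57 [241.9 208.7] [0.6287 0.0602 0.02  ]
top lac 0.72 [298.7 296.5] [ 0.4495 -0.059
[... 429 characters left out ...]
]
top kada 0.87 [230.  291.4] [0.4586 0.0825 0.    ]
top tin 0.93 [294.4 149.3] [ 0.7639 -0.0497  0.    ]
scene bone 0.55 [326.8 220.7] [0.6155 0.0731 0.02  ]
scene bone 0.2 [325.2 229.3] [0.6419 0.0568 0.02  ]
scene lac 0.77 [242.2 197.3] [ 0.4416 -0.0605  0.    ]
scene cuff 0.64 [392.4 175.6] [0.4801 0.3247 0.012 ]
scene churi 0.45 [326.7 230.2] [0.6314 0.0663 0.008 ]
scene stand 0.76 [254.9 248.7] [ 0.6318 -0.0907  0.    ]
scene gauge 0.72 [325.  231.8] [0.6258 0.0658 0.    ]
scene box 0.83 [117.  241.9] [ 0.5231 -0.3498  0.    ]
scene box 0.46 [242.3 198.5] [ 0.4467 -0.0618  0.    ]
scene pad 0.57 [400.2 181.1] [0.4931 0.3422 0.    ]
scene tin 0.63 [298.4 289.1] [ 0.7648 -0.0526  0.    ]
```

View pics/top0.png

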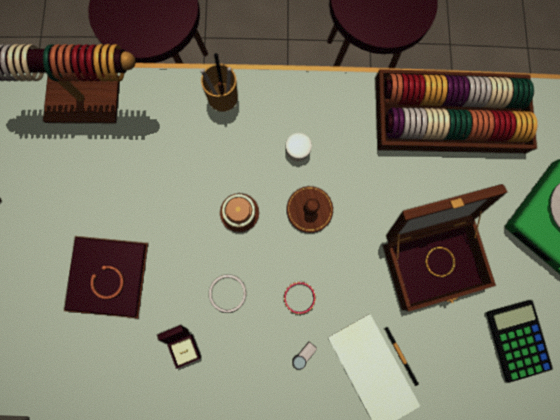

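View pics/scene0.png

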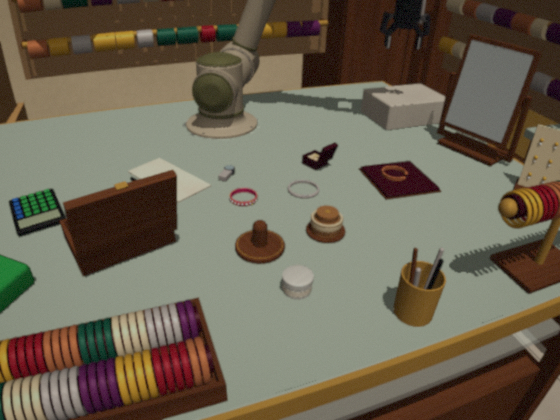

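The top view shows the bone bangle on its gauge at (240,210), the bare stand at (311,208), lac (299,297), kada (228,293), cuff on pad (106,282), churi in box (441,261) and tin (298,147). The scene view agrees with this. Next I'll refine these positions by matching mask outlines to the known shapes.

```bash
cat >> h.py <<'E'
R=dict(bone=(.0335,.02,.038),lac=(.034,0,.012),cuff=(.0325,.012,.021),churi=(.0315,.008,.014),stand=(.05,0,.012),gauge=(.042,0,.006),kada=(.039,0,.008),tin=(.027,0,.036))
def hullc(pts):
    h=cv2.convexHull(np.asarray(pts,np.float32)); m=cv2.moments(h)
    return np.array([m["m10"]/m["m00"],m["m01"]/m["m00"]]),m["m00"]
def fit(n,im,t,g,z0=None,mask=None,conf=False):
    "centre xy from the hull of the mask; returns xy, area ratio, conf"
    if mask is None:
        L=env.trace(n,t)
        if not L: return None
        c=[]
        for r in L:
            ys,xs=np.nonzero(r["mask"])
            if len(xs)<20: continue
            o,a=hullc(np.c_[xs,ys]); c.append((np.linalg.norm(o-proj(im,[*g[:2],.015])),o,a,r["conf"]))
        if not c: return None
        _,o,a,cf=min(c,key=lambda q:q[0])
    rad,zb,zt=R[t]
    if z0 is not None: zt+=z0-zb; zb=z0
    th=np.linspace(0,2*np.pi,72,endpoint=False); p=np.array(g[:2],float)
    f=lambda p: hullc([proj(im,[p[0]+rad*np.cos(k),p[1]+rad*np.sin(k),z]) for z in(zb,zt) for k in th])
    for _ in range(6):
        m,A=f(p); zm=(zb+zt)/2
        p=p+(onz(im,o,zm)-onz(im,m,zm))[:2]
    return np.round(p,4),round(a/A,2),round(cf,2)
def go(tx,ty,tz,yaw=None):
    "shift in tool axes to a world TCP target; yaw = wanted direction (deg) of tool y, mod 180"
    s=env.observe(); T=np.array(s["tool_rot"]); d=T.T@(np.array([tx,ty,tz])-s["position"])
    cur=np.degrees(np.arctan2(T[1,1],T[0,1])); r=0
    if yaw is not None: r=(yaw-cur+90)%180-90
    print("shift",np.round(d,4),"yawnow",round(cur,1),"tool-z turn rad",round(-np.radians(r),3),"tilt",np.round(T[:2,2],4),"q",np.round(s["q"],1),"t",s["time_s"])
E
python3 - <<'E'
from h import *
G=dict(bone=(.628,.062),lac=(.447,-.06),cuff=(.478,.33),churi=(.523,-.361),stand=(.634,-.08),gauge=(.625,.065),kada=(.4586,.0825),tin=(.764,-.05))
for n in("top","scene"):
    im=cam(n)
    for t in G: print(n,t,fit(n,im,t,G[t]))
im=cam("top"); I=im["image"]
cv2.imwrite("pics/crop.png",np.hstack([cv2.resize(I[y:y+90,x:x+90],(360,360),interpolation=2) for x,y in((62,235),(395,215))]))
go(.57,.063,.25,76)
E
```

```text
top bone (array([0.6242, 0.0671]), 0.97, 0.73)
top lac (array([ 0.4483, -0.06  ]), 0.91, 0.74)
top cuff (array([0.4747, 0.3314]), 0.94, 0.7)
top churi (array([ 0.524 , -0.3546]), 0.91, 0.61)
top stand (array([ 0.6334, -0.0812]), 0.96, 0.98)
top gauge (array([0.6201, 0.0655]), 0.82, 0.94)
top kada (array([0.4566, 0.0879]), 0.9, 0.92)
top tin (array([ 0.7633, -0.0561]), 0.88, 0.76)
scene bone None
scene lac (array([ 0.4489, -0.0601]), 0.84, 0.79)
scene cuff (array([0.4729, 0.3305]), 0.9, 0.75)
scene churi (array([ 0.6341, -0.0813]), 2.74, 0.53)
scene stand (array([ 0.6279, -0.0787]), 1.02, 0.97)
scene gauge (array([0.609 , 0.0754]), 1.36, 0.8)
scene kada (array([0.4576, 0.0888]), 0.81, 0.5)
scene tin (array([ 0.7629, -0.0547]), 0.89, 0.96)
shift [-0.53   -0.331  -0.0017] yawnow 73.9 tool-z turn rad -0.037 tilt [ 0. -0.] q [ 61.5  21.8  74.3  -0.   83.9 -12.3] t 2.15
```

View pics/crop.png

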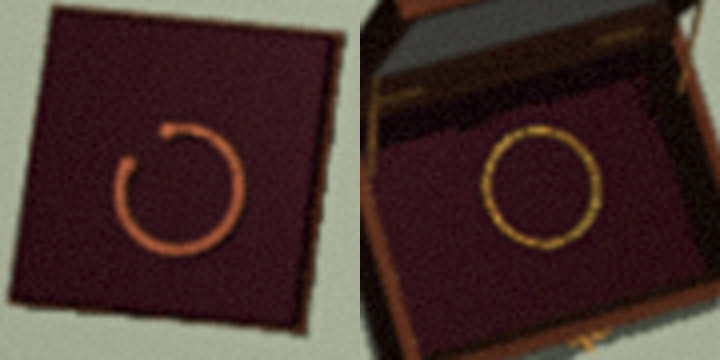

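The crop shows the cuff opening up-left, so its x yaw is about 36° and the grip goes along 126°. The churi sits near the middle of the box, and the box's y axis is at about 105°.

```bash
python3 -m pendant '[[1,-0.06,-0.035,0,0,0,0],[1,-0.12,-0.07,0,0,0,0],[1,-0.18,-0.105,0,0,0,0],[1,-0.23,-0.14,0,0,0,0],[1,-0.28,-0.17,0,0,0,0]]' 30 >/dev/null
python3 -m pendant '[[1,-0.05,-0.03,0,0,0,0],[1,-0.1,-0.065,0,0,0,0],[1,-0.15,-0.1,0,0,0,0],[1,-0.2,-0.13,0,0,0,0],[1,-0.25,-0.16,0,0,0,0]]'
python3 - <<'E'
from h import *
im=cam("wrist"); cv2.imwrite("pics/w1.png",im["image"]); P=np.array(im["pose"]); print(P,env.observe()["position"])
for t,g in(("bone",(.624,.067)),("stand",(.633,-.081)),("gauge",(.624,.067))): print(t,fit("wrist",im,t,g))
go(.624,.067,.1)
E
```

```text
time_s: 3.4
position: [0.5612, 0.0734, 0.2485]
tool_rot: [[-0.96, 0.278, 0.0], [0.278, 0.96, 0.0], [-0.0, 0.0, -1.0]]
ft_force: [0.6, 0.3, -0.6]
grip_width: 0.0853
gripper_force: 0.0
[[ 2.78997114e-01 -9.07921683e-01 -3.12791987e-01  4.80978724e-01]
 [ 9.60291828e-01  2.63939184e-01  9.04196465e-02  9.73373842e-02]
 [ 4.64104019e-04 -3.25598409e-01  9.45508044e-01  3.73556464e-01]
 [ 0.00000000e+00  0.00000000e+00  0.00000000e+00  1.00000000e+00]] [0.56507895 0.06842254 0.24762117]
bone (array([0.6207, 0.0677]), 0.87, 0.89)
stand (array([ 0.6303, -0.0802]), 0.92, 0.57)
gauge (array([0.6236, 0.0674]), 0.98, 0.89)
shift [-0.0635  0.0106  0.1478] yawnow 73.8 tool-z turn rad -0.0 tilt [-0.001   0.0003] q [ -4.4  23.4  71.9   0.   84.8 -78.2] t 3.6
```

View pics/w1.png

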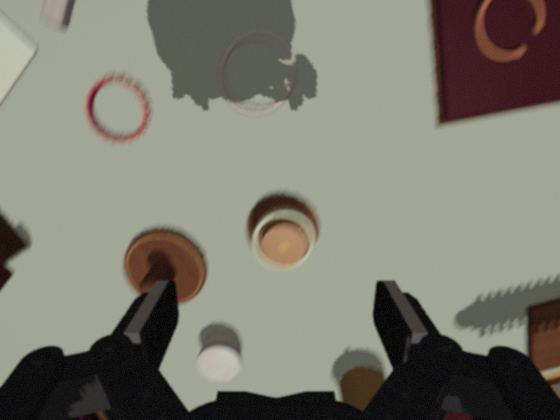

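The wrist view shows the bone on the gauge at (284,238), the stand at (165,265), lac at (118,108) and cuff at (510,25). The gauge is at about (0.624, 0.067).

```bash
python3 -m pendant '[[1,-0.03,0.005,0.06,0,0,0],[1,-0.0635,0.0106,0.12,0,0,0],[1,-0.0635,0.0106,0.128,0,0,0],[1,-0.0635,0.0106,0.128,0,0,0]]' 
python3 - <<'E'
from h import *
im=cam("wrist"); cv2.imwrite("pics/w2.png",im["image"])
for t,g in(("bone",(.624,.067)),("stand",(.633,-.081)),("gauge",(.624,.067))): print(t,fit("wrist",im,t,g))
go(.6238,.0672,.033)
E
```

```text
time_s: 4.1
position: [0.6233, 0.0686, 0.1204]
tool_rot: [[-0.961, 0.277, -0.001], [0.277, 0.961, 0.0], [0.001, -0.0, -1.0]]
ft_force: [-0.2, 0.6, 1.1]
grip_width: 0.0854
gripper_force: 0.0
bone None
stand (array([ 0.631 , -0.0849]), 0.96, 0.98)
gauge (array([0.6237, 0.0667]), 1.01, 0.79)
shift [ 0.0004 -0.001   0.0898] yawnow 73.9 tool-z turn rad -0.0 tilt [ 0.0036 -0.0003] q [ -4.6  35.6  72.   -0.   72.3 -78.4] t 4.3
```

View pics/w2.png

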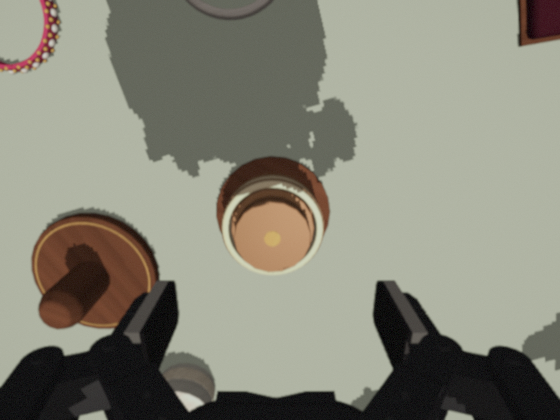

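```bash
python3 - <<'E'
from h import *
im=cam("wrist"); s=env.observe()
th=np.linspace(0,2*np.pi,72)
for c in((.6238,.0672),(.6238,.0662)):
  for z in(.02,.038):
    q=np.array([proj(im,[c[0]+.0335*np.cos(k),c[1]+.0335*np.sin(k),z]) for k in th]); print(c,z,q.min(0),q.max(0))
T=s["tool_rot"]; p=s["position"]
for z in(0,.017): print("tool axis",proj(im,p+T[:,2]*z), proj(im,p+T[:,2]*.0877))
h=cv2.cvtColor(im["image"],cv2.COLOR_BGR2HSV); print(h[250:276:5,225],h[272,273])
g=cv2.cvtColor(im["image"],cv2.COLOR_BGR2GRAY); print("row215",g[215,212:240],g[215,308:336]); print("col273",g[262:282,273]); print(p)
E
```

```text
(0.6238, 0.0672) 0.02 [225.17466644 171.52304508] [320.9613191  261.51873652]
(0.6238, 0.0672) 0.038 [221.42255396 177.86002688] [324.41797826 273.69890639]
(0.6238, 0.0662) 0.02 [223.82437652 171.9320469 ] [319.57241453 261.85959346]
(0.6238, 0.0662) 0.038 [219.9666894 178.2990144] [322.92346388 274.05888405]
tool axis [273.65893781 302.9127907 ] [274.23863431 226.8811605 ]
tool axis [273.8164646  282.18074731] [274.23863431 226.8811605 ]
[[ 38  23 181]
 [ 39  24 181]
 [ 39  24 181]
 [ 39  24 181]
 [ 39  22 182]
 [ 38  23 181]] [ 35  24 182]
row215 [178 177 178 178 168 137  95  80  81  80  90 132 177 198 205 207 204 189
 150 103  92 115 136 134  99  69  57  64] [151 161 158 142 103  75 104 159 194 205 207 206 198 175 138  99  81  80
  83  93 126 158 176 178 178 177 178 177]
col273 [147 147 150 148 156 176 191 196 192 183 179 178 179 177 178 178 177 178
 179 178]
[0.62413454 0.06793963 0.12247342]
```

```bash
python3 -m pendant '[[1,0,-0.001,0.04,0,0,0],[1,0,-0.001,0.07,0,0,0],[1,0,-0.001,0.088,0,0,0],[1,0,-0.001,0.09,0,0,0],[1,0,-0.001,0.09,0,0,0]]' 
python3 -m pendant '[[0.6,0,0,0,0,0,0],[0.5,0,0,0,0,0,0],[0.5,0,0,0,0,0,0],[0.5,0,0,0,0,0,0]]' 25; python3 - <<'E'
from h import *
go(.6238,.067,.033)
E
```

```text
time_s: 4.97
position: [0.6244, 0.0667, 0.0315]
tool_rot: [[-0.961, 0.278, 0.002], [0.278, 0.961, -0.0], [-0.002, 0.0, -1.0]]
ft_force: [-0.5, -0.2, 0.8]
grip_width: 0.0853
gripper_force: 0.0
time_s: 5.48
position: [0.6243, 0.0667, 0.0318]
tool_rot: [[-0.961, 0.278, 0.002], [0.278, 0.961, -0.0], [-0.002, 0.0, -1.0]]
ft_force: [-0.9, -0.3, 5.8]
grip_width: 0.0664
gripper_force: 27.6
shift [ 0.0006  0.0001 -0.0012] yawnow 73.9 tool-z turn rad -0.0 tilt [ 0.0023 -0.0002] q [ -4.7  41.8  76.9  -0.   61.2 -78.5] t 5.475
```

```bash
python3 -m pendant '[[0.5,0,0,-0.005,0,0,0],[0.5,0,0,-0.012,0,0,0],[0.5,0,0,-0.02,0,0,0],[0.5,0,0,-0.03,0,0,0],[0.5,0,0,-0.04,0,0,0]]'; python3 -m pendant '[[0.5,0,0,-0.015,0,0,0],[0.5,0,0,-0.03,0,0,0],[0.5,0,0,-0.03,0,0,0]]'; python3 - <<'E'
from h import *
im=cam("wrist"); cv2.imwrite("pics/w3.png",im["image"]); 
print(fit("wrist",im,"stand",(.632,-.081)))
go(.632,-.081,.105)
E
```

```text
time_s: 6.1
position: [0.6238, 0.0667, 0.0711]
tool_rot: [[-0.961, 0.278, 0.0], [0.278, 0.961, -0.0], [-0.0, 0.0, -1.0]]
ft_force: [0.4, 0.1, -0.8]
grip_width: 0.067
gripper_force: 28.2
time_s: 6.48
position: [0.6244, 0.0667, 0.102]
tool_rot: [[-0.961, 0.278, 0.003], [0.278, 0.961, -0.0], [-0.003, 0.001, -1.0]]
ft_force: [0.8, 0.0, -0.7]
grip_width: 0.0667
gripper_force: 28.3
(array([ 0.6335, -0.085 ]), 1.05, 0.94)
shift [-0.0491 -0.1395 -0.0048] yawnow 73.9 tool-z turn rad -0.0 tilt [-0.0002 -0.    ] q [ -4.7  37.   73.4  -0.   69.7 -78.5] t 6.575
```

View pics/w3.png

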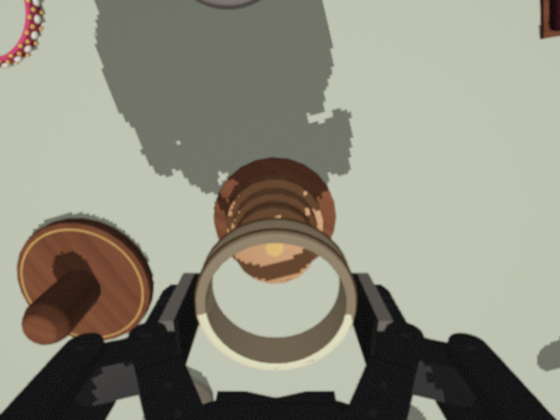

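Bone is held level with its ring at (276,300), the bare gauge is below, and the stand is at (85,280). I'll refine the stand with its post included in the model.

```bash
python3 - <<'E'
from h import *
from scipy.optimize import minimize
th=np.linspace(0,2*np.pi,72,endpoint=False)
def mod(p): return [[p[0]+r*np.cos(k),p[1]+r*np.sin(k),z] for r,z in((.05,0),(.05,.012),(.015,.055),(.0105,.063)) for k in th]
for n in("wrist","top","scene"):
    im=cam(n); L=[r for r in env.trace(n,"stand")]
    if not L: print(n,None); continue
    m=L[0]["mask"].astype(np.uint8); ys,xs=np.nonzero(m); H=np.zeros_like(m)
    cv2.fillPoly(H,[cv2.convexHull(np.c_[xs,ys].astype(np.int32))],1)
    o,a=hullc(np.c_[xs,ys]); p=np.array([.632,-.081])
    for _ in range(6):
        c,A=hullc([proj(im,q) for q in mod(p)]); p=p+(onz(im,o,.012)-onz(im,c,.012))[:2]
    print(n,p,a/A,L[0]["conf"], [xs.min(),xs.max(),ys.min(),ys.max()],np.array([proj(im,q) for q in mod(p)]).min(0),np.array([proj(im,q) for q in mod(p)]).max(0))
E
```

```text
wrist [ 0.63088806 -0.08072243] 0.947666423510382 0.57 [np.int64(16), np.int64(153), np.int64(220), np.int64(348)] [ 12.71393644 217.82703117] [154.61723889 349.02365675]
top [ 0.63271902 -0.08094194] 0.9506318016302165 0.6 [np.int64(286), np.int64(332), np.int64(186), np.int64(232)] [285.40435586 184.95405553] [333.12525934 232.5295123 ]
scene [ 0.6330352 -0.0802993] 0.9294101472444977 0.96 [np.int64(235), np.int64(285), np.int64(220), np.int64(264)] [234.63102503 219.06738276] [285.42168284 264.67398317]
```

```bash
python3 - <<'E'
from h import *
im=cam("wrist"); s=env.observe(); T=s["tool_rot"]; p=s["position"]
for h in(0,.004,.008,.012,.017): print(h,[np.round(proj(im,p+T@np.array([x,y,h]))) for y in(-.0335,.0335) for x in(-.011,.011)])
cv2.imwrite("pics/w3c.png",cv2.resize(im["image"][220:400,150:400],None,fx=3,fy=3,interpolation=2))
E
```

```text
0 [array([197., 325.]), array([192., 281.]), array([351., 325.]), array([355., 280.])]
0.004 [array([199., 319.]), array([195., 276.]), array([350., 319.]), array([353., 276.])]
0.008 [array([200., 314.]), array([197., 271.]), array([348., 314.]), array([351., 271.])]
0.012 [array([202., 309.]), array([198., 267.]), array([346., 309.]), array([350., 267.])]
0.017 [array([204., 303.]), array([201., 262.]), array([344., 303.]), array([347., 261.])]
```

View pics/w3c.png

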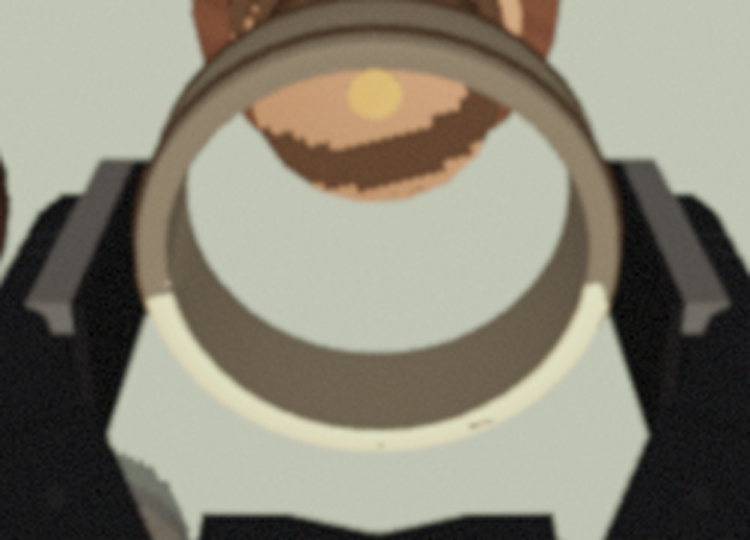

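Scaling the fingertips, they sit about 6–7 mm ahead of the TCP at this opening, so they are above the bone's underside and will clear the stand's foot. Moving on to the stand.

```bash
python3 -m pendant '[[0.5,-0.012,-0.035,0,0,0,0],[0.5,-0.024,-0.07,0,0,0,0],[0.5,-0.037,-0.105,0,0,0,0],[0.5,-0.049,-0.139,0,0,0,0],[0.5,-0.049,-0.139,0,0,0,0]]'; python3 - <<'E'
from h import *
im=cam("wrist"); cv2.imwrite("pics/w4.png",im["image"]); 
go(.632,-.0807,.0265)
E
```

```text
time_s: 7.55
position: [0.6322, -0.0828, 0.1001]
tool_rot: [[-0.96, 0.281, 0.0], [0.281, 0.96, -0.0], [-0.0, -0.0, -1.0]]
ft_force: [-0.6, 0.1, -0.8]
grip_width: 0.0665
gripper_force: 28.3
shift [0.0002 0.0005 0.0736] yawnow 73.8 tool-z turn rad -0.0 tilt [-0.0003  0.0002] q [-18.   37.9  71.5   0.   70.6 -91.7] t 7.6
```

View pics/w4.png

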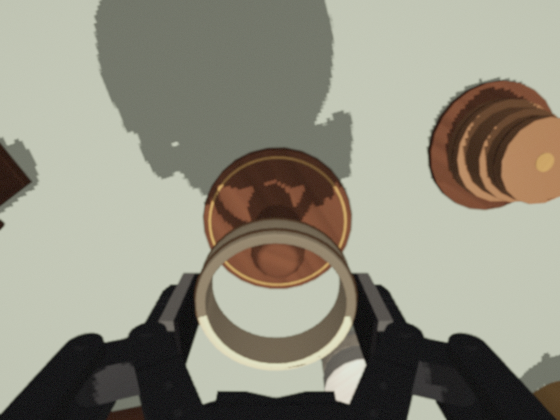

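The ring (276,295) is lined up over the stand (278,220). Lowering.

```bash
python3 -m pendant '[[0.5,0,0,0.02,0,0,0],[0.5,0,0,0.04,0,0,0],[0.5,0,0,0.058,0,0,0],[0.5,0,0,0.07,0,0,0],[0.5,0,0,0.072,0,0,0]]';  python3 -m pendant '[[0.5,0,0,0.0015,0,0,0],[0.5,0,0,0.003,0,0,0],[0.5,0,0,0.003,0,0,0]]'
```

```text
time_s: 8.22
position: [0.6319, -0.0801, 0.0276]
tool_rot: [[-0.961, 0.278, -0.001], [0.278, 0.961, 0.0], [0.001, 0.0, -1.0]]
ft_force: [-0.2, -0.6, -0.5]
grip_width: 0.0664
gripper_force: 28.3
time_s: 8.6
position: [0.6323, -0.0805, 0.0256]
tool_rot: [[-0.961, 0.278, 0.0], [0.278, 0.961, -0.0], [-0.001, -0.0, -1.0]]
ft_force: [-1.6, -0.2, -0.3]
grip_width: 0.0666
gripper_force: 28.3
```

```bash
python3 -m pendant '[[0.5,0,0,0.001,0,0,0],[0.5,0,0,0.001,0,0,0]]';  python3 -m pendant '[[0.5,0,0,0.001,0,0,0],[0.5,0,0,0.001,0,0,0]]'
```

```text
time_s: 8.85
position: [0.6322, -0.0804, 0.0243]
tool_rot: [[-0.961, 0.278, 0.0], [0.278, 0.961, -0.0], [-0.0, -0.0, -1.0]]
ft_force: [0.3, 0.1, -0.7]
grip_width: 0.0669
gripper_force: 28.3
time_s: 9.1
position: [0.6322, -0.0805, 0.0238]
tool_rot: [[-0.961, 0.278, 0.0], [0.278, 0.961, -0.0], [-0.0, -0.0, -1.0]]
ft_force: [-1.4, -0.5, 4.7]
grip_width: 0.0666
gripper_force: 28.6
```

Contact is at TCP z 0.0238 as predicted. Releasing and going to view the lac.

```bash
python3 -m pendant '[[0.7,0,0,0,0,0,0],[1,0,0,0,0,0,0],[1,0,0,0,0,0,0],[1,0,0,0,0,0,0],[1,0,0,0,0,0,0]]';  python3 -m pendant '[[1,0,0,-0.02,0,0,0],[1,0,0,-0.06,0,0,0],[1,0,0,-0.1,0,0,0],[1,0,0,-0.1,0,0,0]]'; python3 - <<'E'
from h import *
for n in("wrist","top"):
    im=cam(n); print(fit(n,im,"bone",(.632,-.081),.012))
cv2.imwrite("pics/w5.png",cam("wrist")["image"])
go(.4485,-.06,.13)
E
```

```text
time_s: 9.72
position: [0.6322, -0.0804, 0.0232]
tool_rot: [[-0.961, 0.278, -0.0], [0.278, 0.961, 0.0], [0.0, 0.0, -1.0]]
ft_force: [-0.3, 0.9, 0.6]
grip_width: 0.0853
gripper_force: 0.0
time_s: 10.22
position: [0.6334, -0.0808, 0.1266]
tool_rot: [[-0.961, 0.278, 0.006], [0.278, 0.961, -0.002], [-0.006, -0.0, -1.0]]
ft_force: [-0.6, 0.2, -0.5]
grip_width: 0.0855
gripper_force: 0.0
(array([ 0.6306, -0.0792]), 0.95, 0.9)
(array([0.4582, 0.0877]), 1.19, 0.65)
shift [ 0.1816 -0.0315 -0.0076] yawnow 73.9 tool-z turn rad -0.0 tilt [-0.0024  0.0008] q [-17.9  36.5  70.1  -0.   73.5 -91.7] t 10.475
```

View pics/w5.png

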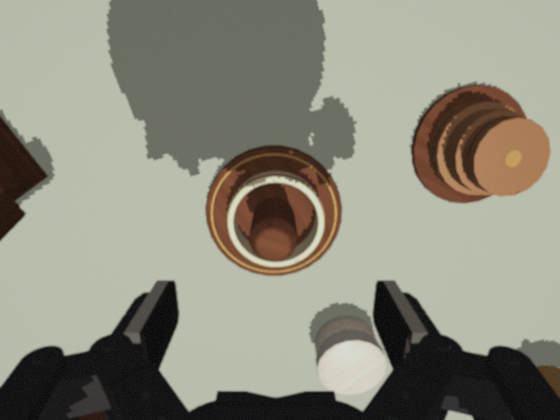

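Bone lies flat on the foot, ring centred at (276,221) around the post. Now the lac.

```bash
python3 -m pendant '[[1,0.045,-0.008,0,0,0,0],[1,0.09,-0.016,0,0,0,0],[1,0.135,-0.024,0,0,0,0],[1,0.1816,-0.0315,0,0,0,0],[1,0.1816,-0.0315,0,0,0,0]]'; python3 - <<'E'
from h import *
n="wrist"
im=cam(n); print(fit(n,im,"lac",(.4485,-.06)),fit(n,im,"kada",(.457,.088)))
cv2.imwrite("pics/w6.png",im["image"])
go(.4485,-.06,.0115)
E
```

```text
time_s: 11.1
position: [0.446, -0.0593, 0.1228]
tool_rot: [[-0.96, 0.278, -0.003], [0.278, 0.96, 0.001], [0.004, 0.0, -1.0]]
ft_force: [0.1, -0.8, 1.1]
grip_width: 0.0852
gripper_force: 0.0
(array([ 0.4471, -0.0597]), 0.93, 0.59) None
shift [1.400e-03 1.000e-04 1.117e-01] yawnow 73.8 tool-z turn rad -0.0 tilt [ 0.0006 -0.0002] q [-22.7  20.7 100.2   0.   59.  -96.5] t 11.25
```

View pics/w6.png

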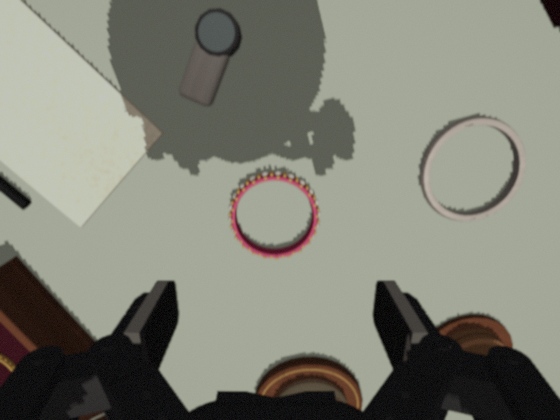

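Lac ring is centred at (274,213), between the fingers. Descending.

```bash
python3 -m pendant '[[1,0.002,0,0.045,0,0,0],[1,0.002,0,0.085,0,0,0],[1,0.002,0,0.105,0,0,0],[1,0.002,0,0.112,0,0,0],[1,0.002,0,0.112,0,0,0]]'; python3 -m pendant '[[0.6,0,0,0,0,0,0],[0.5,0,0,0,0,0,0],[0.5,0,0,0,0,0,0],[0.5,0,0,0,0,0,0]]' 25;python3 -m pendant '[[0.5,0,0,-0.01,0,0,0],[0.5,0,0,-0.04,0,0,0],[0.5,0,0,-0.08,0,0,0],[0.5,0,0,-0.1,0,0,0],[0.5,0,0,-0.1,0,0,0]]'; python3 - <<'E'
from h import *
im=cam("wrist"); cv2.imwrite("pics/w7.png",im["image"])
go(.632,-.0805,.115)
E
```

```text
time_s: 11.88
position: [0.4476, -0.0598, 0.0112]
tool_rot: [[-0.961, 0.278, -0.0], [0.278, 0.961, 0.0], [0.0, 0.0, -1.0]]
ft_force: [-0.6, 0.3, -0.1]
grip_width: 0.0853
gripper_force: 0.0
time_s: 12.38
position: [0.4477, -0.0598, 0.0124]
tool_rot: [[-0.961, 0.278, 0.002], [0.278, 0.961, -0.001], [-0.002, -0.0, -1.0]]
ft_force: [-0.4, 1.2, 7.2]
grip_width: 0.0677
gripper_force: 27.2
time_s: 13.0
position: [0.4476, -0.0598, 0.1129]
tool_rot: [[-0.961, 0.278, 0.003], [0.278, 0.961, -0.001], [-0.004, -0.0, -1.0]]
ft_force: [0.5, 0.6, -0.1]
grip_width: 0.0673
gripper_force: 28.4
shift [-0.1835  0.0314 -0.003 ] yawnow 73.9 tool-z turn rad -0.0 tilt [ 0.0014 -0.0005] q [-22.7  21.5 101.5   0.   56.9 -96.6] t 13.05
```

View pics/w7.png

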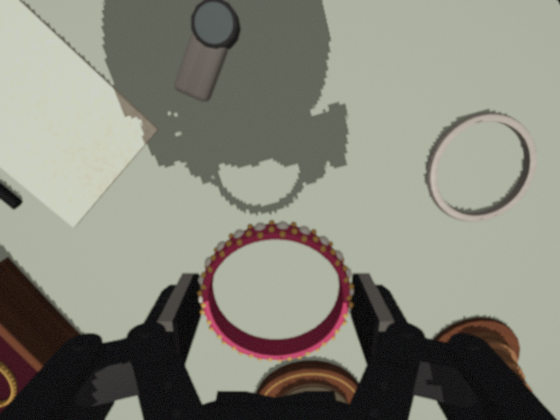

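Lac is held level, ring at (277,290). Over to the stand.

```bash
python3 -m pendant '[[0.5,-0.04,0.007,0,0,0,0],[0.5,-0.09,0.016,0,0,0,0],[0.5,-0.14,0.024,0,0,0,0],[0.5,-0.175,0.03,0,0,0,0],[0.5,-0.1835,0.0314,0,0,0,0]]'; python3 -m pendant '[[0.5,0,0,0.01,0,0,0],[0.5,0,0,0.01,0,0,0]]';python3 - <<'E'
from h import *
go(.632,-.0805,.046)
E
```

```text
time_s: 13.68
position: [0.6328, -0.0806, 0.1093]
tool_rot: [[-0.961, 0.278, -0.002], [0.278, 0.961, 0.001], [0.002, 0.0, -1.0]]
ft_force: [-0.1, 0.2, -0.9]
grip_width: 0.0674
gripper_force: 28.4
time_s: 13.92
position: [0.6304, -0.0802, 0.0999]
tool_rot: [[-0.961, 0.278, -0.003], [0.278, 0.961, 0.001], [0.004, 0.0, -1.0]]
ft_force: [-0.8, 0.5, -0.3]
grip_width: 0.0673
gripper_force: 28.4
shift [-0.0018  0.0001  0.0539] yawnow 73.8 tool-z turn rad -0.0 tilt [-0.0034  0.001 ] q [-17.9  37.8  71.7  -0.   70.7 -91.7] t 13.925
```

```bash
python3 -m pendant '[[0.5,0,0,0.02,0,0,0],[0.5,0,0,0.038,0,0,0],[0.5,0,0,0.05,0,0,0],[0.5,0,0,0.055,0,0,0],[0.5,0,0,0.055,0,0,0]]'; python3 -m pendant '[[0.5,0,0,0.0015,0,0,0],[0.5,0,0,0.0015,0,0,0]]';  python3 -m pendant '[[0.5,0,0,0.001,0,0,0],[0.5,0,0,0.001,0,0,0]]'
```

```text
time_s: 14.55
position: [0.632, -0.0805, 0.0465]
tool_rot: [[-0.961, 0.278, -0.0], [0.278, 0.961, -0.0], [0.0, -0.0, -1.0]]
ft_force: [-0.3, 0.0, 0.1]
grip_width: 0.0673
gripper_force: 28.4
time_s: 14.8
position: [0.6322, -0.0805, 0.0452]
tool_rot: [[-0.961, 0.278, 0.001], [0.278, 0.961, -0.0], [-0.001, -0.0, -1.0]]
ft_force: [0.2, 0.5, -0.8]
grip_width: 0.0675
gripper_force: 28.4
time_s: 15.05
position: [0.632, -0.0805, 0.0438]
tool_rot: [[-0.961, 0.278, -0.0], [0.278, 0.961, 0.0], [0.0, -0.0, -1.0]]
ft_force: [0.1, 0.8, -0.9]
grip_width: 0.067
gripper_force: 28.4
```

```bash
python3 -m pendant '[[0.5,0,0,0.001,0,0,0],[0.5,0,0,0.001,0,0,0]]' | grep -E "posi|ft_f"; python3 -m pendant '[[0.5,0,0,0.001,0,0,0],[0.5,0,0,0.001,0,0,0]]'| grep -E "posi|ft_f"
```

```text
position: [0.632, -0.0805, 0.0427]
ft_force: [0.1, 0.4, -0.5]
position: [0.6321, -0.0805, 0.0425]
ft_force: [-1.5, 1.6, 4.4]
```

Contact again at the expected height. Releasing and checking.

```bash
python3 -m pendant '[[0.7,0,0,0,0,0,0],[1,0,0,0,0,0,0],[1,0,0,0,0,0,0],[1,0,0,0,0,0,0]]' >/dev/null;  python3 -m pendant '[[1,0,0,-0.015,0,0,0],[1,0,0,-0.05,0,0,0],[1,0,0,-0.1,0,0,0],[1,0,0,-0.12,0,0,0],[1,0,0,-0.12,0,0,0]]'; python3 - <<'E'
from h import *
im=cam("wrist"); cv2.imwrite("pics/w8.png",im["image"]); print(fit("wrist",im,"lac",(.632,-.081),.03))
go(.474,.331,.16,126)
E
```

```text
time_s: 16.68
position: [0.6326, -0.0806, 0.1642]
tool_rot: [[-0.961, 0.278, 0.004], [0.278, 0.961, -0.001], [-0.004, -0.0, -1.0]]
ft_force: [0.5, -0.2, 0.3]
grip_width: 0.0854
gripper_force: 0.0
(array([ 0.6316, -0.0795]), 0.92, 0.66)
shift [0.2658 0.3513 0.0016] yawnow 73.9 tool-z turn rad -0.91 tilt [-0.001   0.0003] q [-17.9  34.4  67.3  -0.   78.4 -91.7] t 16.775
```

View pics/w8.png

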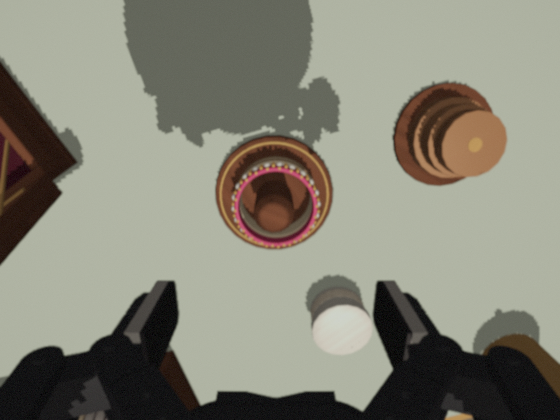

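Lac lies flat on the bone, ring at (276,206) around the post. Now to the cuff.

```bash
python3 -m pendant '[[1,0.032,0.042,0,0,0,0],[1,0.066,0.088,0,0,0,0],[1,0.1,0.133,0,0,0,0],[1,0.135,0.178,0,0,0,0],[1,0.17,0.225,0,0,0,0]]' >/dev/null;  python3 -m pendant '[[1,0.03,0.04,0,0,0,-0.18],[1,0.06,0.08,0,0,0,-0.36],[1,0.09,0.12,0,0,0,-0.54],[1,0.096,0.126,0,0,0,-0.72],[1,0.096,0.126,0,0,0,-0.9]]'; python3 -m pendant '[[1,0,0,0,0,0,0],[1,0,0,0,0,0,0]]' >/dev/null; python3 - <<'E'
from h import *
im=cam("wrist"); cv2.imwrite("pics/w9.png",im["image"]); print(fit("wrist",im,"cuff",(.474,.331)))
L=env.trace("wrist","cuff"); print([l["conf"] for l in L])
ys,xs=np.nonzero(L[0]["mask"]); P=np.array([onz(im,(x,y),.0165)[:2] for x,y in zip(xs,ys)])
A=np.c_[2*P,np.ones(len(P))]; c=np.linalg.lstsq(A,(P**2).sum(1),rcond=None)[0]; print("circle",c[:2],np.sqrt(c[2]+c[:2]@c[:2]))
a=np.sort(np.degrees(np.arctan2(*(P-c[:2]).T[::-1]))); d=np.diff(np.r_[a,a[0]+360]); i=d.argmax(); print("gap",d[i],"mid",a[i]+d[i]/2)
go(c[0],c[1],.022,a[i]+d[i]/2+90)
E
```

```text
time_s: 18.02
position: [0.473, 0.3314, 0.1603]
tool_rot: [[-0.81, -0.586, -0.003], [-0.586, 0.81, -0.001], [0.003, 0.001, -1.0]]
ft_force: [1.0, -0.7, -0.6]
grip_width: 0.0856
gripper_force: 0.0
(array([0.4743, 0.3318]), 0.99, 0.86)
[0.86]
circle [0.474618   0.33203469] 0.030620429517683165
gap 36.79462223814761 mid 41.6713819144253
shift [-0.0013  0.001   0.1396] yawnow 125.3 tool-z turn rad -0.111 tilt [-0.0004 -0.0001] q [  23.1   28.8   77.7    0.    73.5 -102.2] t 18.425
```

The cuff fits a 30.6 mm mid-circle, as it should, at (0.4746, 0.332) with the opening at 42°. Gripping.

```bash
python3 -m pendant '[[1,-0.001,0.001,0.05,0,0,-0.11],[1,-0.001,0.001,0.09,0,0,-0.11],[1,-0.001,0.001,0.12,0,0,-0.11],[1,-0.001,0.001,0.139,0,0,-0.11],[1,-0.001,0.001,0.14,0,0,-0.11]]'; python3 - <<'E'
from h import *
go(.4746,.332,.022,131.7)
E
python3 -m pendant '[[0.6,0,0,0,0,0,0],[0.5,0,0,0,0,0,0],[0.5,0,0,0,0,0,0],[0.5,0,0,0,0,0,0]]' 25;python3 -m pendant '[[0.5,0,0,-0.01,0,0,0],[0.5,0,0,-0.04,0,0,0],[0.5,0,0,-0.08,0,0,0],[0.5,0,0,-0.12,0,0,0],[0.5,0,0,-0.12,0,0,0]]'; python3 - <<'E'
from h import *
im=cam("wrist"); cv2.imwrite("pics/w10.png",im["image"])
go(.632,-.0805,.14,74)
E
```

```text
time_s: 19.05
position: [0.4739, 0.3317, 0.0207]
tool_rot: [[-0.747, -0.665, -0.002], [-0.665, 0.747, -0.001], [0.002, 0.001, -1.0]]
ft_force: [0.1, 0.6, 0.6]
grip_width: 0.0855
gripper_force: 0.0
shift [-0.0007 -0.0002 -0.0013] yawnow 131.7 tool-z turn rad -0.001 tilt [-0.0023 -0.001 ] q [  23.3   39.1   85.9   -0.    55.1 -108.4] t 19.05
time_s: 19.55
position: [0.4749, 0.3322, 0.0232]
tool_rot: [[-0.746, -0.665, 0.002], [-0.665, 0.746, 0.001], [-0.002, -0.001, -1.0]]
ft_force: [-2.1, -1.3, 7.1]
grip_width: 0.0643
gripper_force: 27.6
time_s: 20.18
position: [0.4755, 0.3326, 0.1455]
tool_rot: [[-0.746, -0.666, 0.006], [-0.666, 0.746, 0.003], [-0.007, -0.002, -1.0]]
ft_force: [-0.3, -1.0, -1.7]
grip_width: 0.064
gripper_force: 27.9
shift [ 0.1573 -0.4127  0.0033] yawnow 131.7 tool-z turn rad 1.007 tilt [0.0029 0.0013] q [  23.3   30.    79.     0.    70.8 -108.4] t 20.225
```

View pics/w10.png

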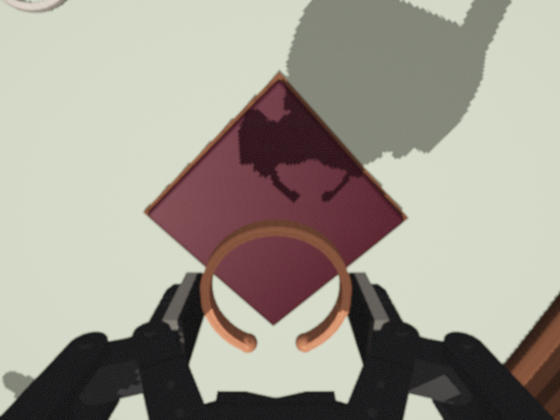

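Cuff is held level with its opening toward (275,345) and the fingers at its sides, so the yaw is right. This is picture 13. Moving to the stand.

```bash
python3 -m pendant '[[0.5,0.015,-0.04,0,0,0,0],[0.5,0.033,-0.087,0,0,0,0],[0.5,0.055,-0.144,0,0,0,0],[0.5,0.077,-0.202,0,0,0,0],[0.5,0.1,-0.26,0,0,0,0]]' >/dev/null;  python3 -m pendant '[[0.5,0.02,-0.053,0,0,0,0.18],[0.5,0.038,-0.1,0,0,0,0.36],[0.5,0.052,-0.138,0,0,0,0.54],[0.5,0.0573,-0.1527,0,0,0,0.72],[0.5,0.0573,-0.1527,0,0,0,0.9]]'; python3 -m pendant '[[0.5,0,0,0,0,0,0.1],[0.5,0,0,0,0,0,0.1],[0.5,0,0,0,0,0,0.1]]' >/dev/null; python3 - <<'E'
from h import *
print(env.observe()["grip_width"])
go(.632,-.0805,.1,74)
go(.632,-.0805,.057,74)
E
```

```text
time_s: 21.48
position: [0.6314, -0.0821, 0.1401]
tool_rot: [[-0.984, 0.179, -0.002], [0.179, 0.984, 0.001], [0.003, 0.0, -1.0]]
ft_force: [0.5, 0.5, -0.4]
grip_width: 0.0642
gripper_force: 27.9
0.06427284544754819
shift [-0.0006  0.0002  0.0412] yawnow 74.5 tool-z turn rad 0.009 tilt [-0.0011  0.0003] q [-17.9  35.4  68.8  -0.   75.8 -92.5] t 21.85
shift [-0.0006  0.0002  0.0842] yawnow 74.5 tool-z turn rad 0.009 tilt [-0.0011  0.0003] q [-17.9  35.4  68.8  -0.   75.8 -92.5] t 21.85
```

```bash
python3 -m pendant '[[0.5,0,0,0.03,0,0,0],[0.5,0,0,0.055,0,0,0],[0.5,0,0,0.072,0,0,0],[0.5,0,0,0.083,0,0,0],[0.5,0,0,0.083,0,0,0]]' | grep -E "posi|ft_f"; python3 -m pendant '[[0.5,0,0,0.0015,0,0,0],[0.5,0,0,0.0015,0,0,0]]' | grep -E "posi|ft_f";  python3 -m pendant '[[0.5,0,0,0.001,0,0,0],[0.5,0,0,0.001,0,0,0]]' | grep -E "posi|ft_f"; python3 -m pendant '[[0.5,0,0,0.001,0,0,0],[0.5,0,0,0.001,0,0,0]]' | grep -E "posi|ft_f"
```

```text
position: [0.6315, -0.0807, 0.0584]
ft_force: [-0.4, 0.0, 0.3]
position: [0.6319, -0.0808, 0.0579]
ft_force: [0.4, 0.2, -0.2]
position: [0.6317, -0.0807, 0.0564]
ft_force: [1.3, -0.7, -0.1]
position: [0.6316, -0.0807, 0.0552]
ft_force: [-0.4, -0.2, -0.3]
```

```bash
python3 -m pendant '[[0.5,0,0,0.001,0,0,0],[0.5,0,0,0.001,0,0,0]]' | grep -E "posi|ft_f"; python3 -m pendant '[[0.5,0,0,0.001,0,0,0],[0.5,0,0,0.001,0,0,0]]' | grep -E "posi|ft_f"
```

```text
position: [0.6316, -0.0807, 0.0542]
ft_force: [-0.2, -0.5, -0.4]
position: [0.6317, -0.0807, 0.0534]
ft_force: [-0.4, 0.4, 0.6]
```

```bash
python3 -m pendant '[[0.5,0,0,0.0007,0,0,0],[0.5,0,0,0.0007,0,0,0]]' | grep -E "posi|ft_f"
```

```text
position: [0.6317, -0.0807, 0.0533]
ft_force: [-2.4, -0.2, 5.0]
```

Contact. Releasing, rising high to pass the lid, and checking the stack numerically.

```bash
python3 -m pendant '[[0.7,0,0,0,0,0,0],[1,0,0,0,0,0,0],[1,0,0,0,0,0,0],[1,0,0,0,0,0,0]]' >/dev/null;  python3 -m pendant '[[1,0,0,-0.015,0,0,0],[1,0,0,-0.06,0,0,0],[1,0,0,-0.12,0,0,0],[1,0,0,-0.17,0,0,0],[1,0,0,-0.2,0,0,0]]'; python3 - <<'E'
from h import *
for n in("wrist","top"):
    im=cam(n)
    for t,z in(("bone",.012),("lac",.03),("cuff",.042)): print(n,t,fit(n,im,t,(.632,-.081),z))
for r in env.find_in("top","box")[:2]: print(r)
print([ (r["conf"],onz(im,r["centre"],0)) for r in env.tip_of("top","box")])
go(.50,-.35,.27,105)
E
```

```text
time_s: 25.1
position: [0.6318, -0.0807, 0.2569]
tool_rot: [[-0.963, 0.268, 0.005], [0.268, 0.963, -0.002], [-0.005, -0.0, -1.0]]
ft_force: [0.9, 0.2, -0.4]
grip_width: 0.0855
gripper_force: 0.0
wrist bone (array([ 0.629 , -0.0786]), 0.84, 0.63)
wrist lac (array([ 0.6417, -0.0794]), 0.48, 0.65)
wrist cuff (array([ 0.6309, -0.0798]), 0.98, 0.74)
top bone None
top lac None
top cuff (array([ 0.5478, -0.366 ]), 11.74, 0.73)
{'bbox': [451.4, 247.8, 110.2, 124.1], 'conf': 0.73}
[]
shift [ 0.0544 -0.2948 -0.0181] yawnow 74.4 tool-z turn rad -0.534 tilt [-0.0015  0.0005] q [-17.9  30.7  58.7  -0.   90.6 -92.3] t 25.6
```

Cuff sits at (0.631, -0.080) with a matching area, so it is centred. Now to the box.

```bash
python3 -m pendant '[[1,0.01,-0.055,-0.01,0,0,-0.11],[1,0.021,-0.115,-0.018,0,0,-0.22],[1,0.032,-0.175,-0.018,0,0,-0.33],[1,0.043,-0.235,-0.018,0,0,-0.44],[1,0.054,-0.295,-0.018,0,0,-0.53]]'; python3 -m pendant '[[1,0,0,0,0,0,0],[1,0,0,0,0,0,0]]' >/dev/null; python3 - <<'E'
from h import *
im=cam("wrist"); cv2.imwrite("pics/w11.png",im["image"]); print(fit("wrist",im,"churi",(.524,-.3546)))
print([ (r["conf"],onz(im,r["centre"],0)) for r in env.tip_of("wrist","box")])
go(.524,-.355,.15,105)
E
```

```text
time_s: 26.22
position: [0.4993, -0.352, 0.2703]
tool_rot: [[-0.966, -0.258, -0.0], [-0.258, 0.966, 0.0], [0.0, 0.0, -1.0]]
ft_force: [0.2, -0.8, -0.3]
grip_width: 0.0856
gripper_force: 0.0
(array([ 0.5234, -0.3544]), 0.91, 0.56)
[(0.94, array([ 0.51594786, -0.34464787,  0.        ]))]
shift [-0.0207 -0.0115  0.1207] yawnow 104.9 tool-z turn rad -0.002 tilt [0.     0.0001] q [ -46.    27.3   61.5    0.    91.1 -150.9] t 26.625
```

View pics/w11.png

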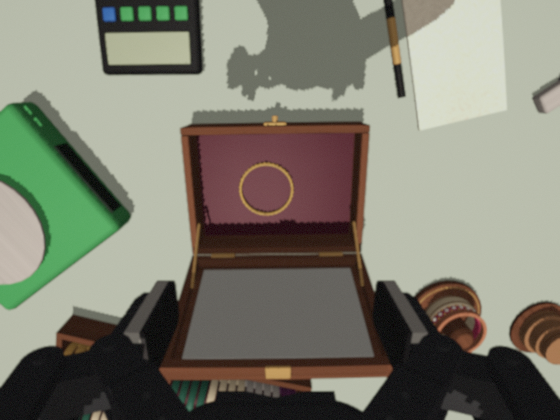

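The box is square to the view, so yaw 105° is right. The churi is at (266,189), inside its stated range, and the stack is at lower right with the cuff on top. That was the last picture allowed, so from here I go by numbers.

```bash
python3 -m pendant '[[1,-0.02,-0.011,0.01,0,0,0],[1,-0.02,-0.011,0.06,0,0,0],[1,-0.02,-0.011,0.11,0,0,0],[1,-0.02,-0.011,0.15,0,0,0],[1,-0.02,-0.011,0.15,0,0,0]]'; python3 -m pendant '[[1,0,0,0,0,0,0],[1,0,0,0,0,0,0]]' >/dev/null; python3 - <<'E'
from h import *
im=cam("wrist"); print(fit("wrist",im,"churi",(.524,-.3546)))
L=env.trace("wrist","churi"); print([l["conf"] for l in L],L[0]["bbox"])
ys,xs=np.nonzero(L[0]["mask"]); P=np.array([onz(im,(x,y),.011)[:2] for x,y in zip(xs,ys)])
A=np.c_[2*P,np.ones(len(P))]; c=np.linalg.lstsq(A,(P**2).sum(1),rcond=None)[0]; print("circle",c[:2],np.sqrt(c[2]+c[:2]@c[:2]))
go(c[0],c[1],.0168,105)
E
```

```text
time_s: 27.25
position: [0.5222, -0.3541, 0.1182]
tool_rot: [[-0.967, -0.257, -0.004], [-0.257, 0.966, 0.004], [0.003, 0.005, -1.0]]
ft_force: [0.2, -0.3, 0.8]
grip_width: 0.0855
gripper_force: 0.0
(array([ 0.5232, -0.3548]), 0.94, 0.85)
[0.85] [275.4, 211.8, 89.1, 78.5]
circle [ 0.52334305 -0.35477753] 0.029549377090727597
shift [-0.0007  0.0013  0.105 ] yawnow 104.8 tool-z turn rad -0.004 tilt [ 0.0013 -0.0014] q [ -45.    36.1   71.1   -0.    72.7 -149.8] t 27.65
```

```bash
python3 -m pendant '[[1,-0.001,0.001,0.04,0,0,0],[1,-0.001,0.001,0.075,0,0,0],[1,-0.001,0.001,0.095,0,0,0],[1,-0.001,0.001,0.101,0,0,0],[1,-0.001,0.001,0.101,0,0,0]]';python3 -m pendant '[[1,0,0,0.0,0,0,0],[1,0,0,0,0,0,0]]'; python3 - <<'E'
from h import *
go(.5233,-.3548,.0168,105)
E
```

```text
time_s: 28.28
position: [0.5235, -0.3549, 0.0202]
tool_rot: [[-0.967, -0.255, 0.001], [-0.255, 0.967, -0.001], [-0.0, -0.001, -1.0]]
ft_force: [0.3, 0.9, 0.8]
grip_width: 0.0854
gripper_force: 0.0
time_s: 28.52
position: [0.5235, -0.3549, 0.0205]
tool_rot: [[-0.967, -0.255, 0.001], [-0.255, 0.967, -0.001], [-0.001, -0.001, -1.0]]
ft_force: [0.3, 0.2, 0.1]
grip_width: 0.0853
gripper_force: 0.0
shift [0.0002 0.0002 0.0037] yawnow 104.8 tool-z turn rad -0.004 tilt [ 0.001 -0.001] q [ -44.8   43.    76.4    0.    60.5 -149.6] t 28.525
```

```bash
python3 -m pendant '[[1,0,0,0.0037,0,0,0],[1,0,0,0.0037,0,0,0],[0.6,0,0,0.0037,0,0,0],[0.45,0,0,0.0037,0,0,0],[0.45,0,0,0.0037,0,0,0]]' 25;python3 -m pendant '[[0.45,0,0,0,0,0,0],[0.45,0,0,-0.002,0,0,0],[0.45,0,0,-0.006,0,0,0],[0.45,0,0,-0.01,0,0,0],[0.45,0,0,-0.01,0,0,0]]'; python3 - <<'E'
from h import *
im=cam("wrist"); p=env.observe()["position"]; print(p)
L=env.trace("wrist","churi"); print([l["conf"] for l in L],L[0]["bbox"])
print(fit("wrist",im,"churi",p,p[2]-.009))
E
```

```text
time_s: 29.15
position: [0.5245, -0.3554, 0.0195]
tool_rot: [[-0.967, -0.255, 0.004], [-0.255, 0.967, -0.003], [-0.003, -0.004, -1.0]]
ft_force: [-2.8, 2.1, 24.0]
grip_width: 0.0619
gripper_force: 33.8
time_s: 29.78
position: [0.5233, -0.3547, 0.026]
tool_rot: [[-0.967, -0.255, 0.0], [-0.255, 0.967, -0.0], [0.0, -0.0, -1.0]]
ft_force: [-0.5, -0.1, -0.1]
grip_width: 0.0617
gripper_force: 27.3
[ 0.52322405 -0.35464659  0.02582477]
[0.79] [275.4, 286.6, 139.5, 125.1]
(array([ 0.5205, -0.355 ]), 0.9, 0.79)
```

The churi is gripped at a 61.7 mm opening. The tips brushed the velvet on closing, so the tool rides about 11 mm above the churi's underside. Lifting it out and over.

```bash
python3 -m pendant '[[0.45,0,0,-0.03,0,0,0],[0.45,0,0,-0.08,0,0,0],[0.45,0,0,-0.13,0,0,0],[0.45,0,0,-0.18,0,0,0],[0.45,0,0,-0.23,0,0,0]]';python3 -m pendant '[[0.45,0,0,0,0,0,0],[0.45,0,0,0,0,0,0]]' >/dev/null; python3 - <<'E'
from h import *
im=cam("wrist"); p=env.observe()["position"]; print(p)
for dz in (.008,.012): print(fit("wrist",im,"churi",p,p[2]-dz))
im=cam("wrist"); print(fit("wrist",im,"cuff",(.632,-.081),.042))
go(.632,-.0805,.25)
E
```

```text
time_s: 30.55
position: [0.523, -0.3545, 0.2574]
tool_rot: [[-0.967, -0.255, -0.0], [-0.255, 0.967, 0.0], [0.0, 0.0, -1.0]]
ft_force: [2.0, -0.9, -0.8]
grip_width: 0.0617
gripper_force: 27.6
[ 0.52293426 -0.3543607   0.25431034]
(array([ 0.5198, -0.3548]), 0.88, 0.97)
(array([ 0.522 , -0.3542]), 0.94, 0.97)
(array([ 0.6258, -0.0791]), 0.79, 0.94)
shift [-0.1752  0.2372  0.0051] yawnow 104.8 tool-z turn rad -0.0 tilt [-0.0014  0.0014] q [ -44.8   30.1   59.3   -0.    90.7 -149.6] t 31.05
```

```bash
python3 -m pendant '[[0.45,-0.02,0.027,0,0,0,0],[0.45,-0.055,0.075,0,0,0,0],[0.45,-0.09,0.122,0,0,0,0],[0.45,-0.125,0.17,0,0,0,0],[0.45,-0.155,0.21,0,0,0,0]]' >/dev/null;python3 -m pendant '[[0.45,-0.015,0.02,0,0,0,0],[0.45,-0.0202,0.0272,0,0,0,0],[0.45,-0.0202,0.0272,0.05,0,0,0],[0.45,-0.0202,0.0272,0.1,0,0,0],[0.45,-0.0202,0.0272,0.14,0,0,0]]'; python3 -m pendant '[[0.45,0,0,0,0,0,0],[0.45,0,0,0,0,0,0]]' >/dev/null;python3 - <<'E'
from h import *
im=cam("wrist"); p=env.observe()["position"]; print(p,env.observe()["grip_width"])
print(fit("wrist",im,"churi",p,p[2]-.0115)); print(fit("wrist",im,"cuff",(.632,-.081),.042))
go(.632,-.0805,.067)
E
```

```text
time_s: 32.3
position: [0.6313, -0.0816, 0.1137]
tool_rot: [[-0.967, -0.254, -0.002], [-0.254, 0.967, 0.0], [0.002, 0.001, -1.0]]
ft_force: [0.8, 0.6, 0.8]
grip_width: 0.0623
gripper_force: 27.6
[ 0.63298121 -0.08131329  0.11814549] 0.0618065914003004
None
(array([ 0.6302, -0.0798]), 0.97, 0.86)
shift [0.0008 0.0008 0.0509] yawnow 104.8 tool-z turn rad -0.0 tilt [ 0.0032 -0.0011] q [ -17.9   36.8   70.4   -0.    72.6 -122.7] t 32.7
```

```bash
python3 -m pendant '[[0.45,0.001,0.001,0.02,0,0,0],[0.45,0.001,0.001,0.035,0,0,0],[0.45,0.001,0.001,0.045,0,0,0],[0.45,0.001,0.001,0.05,0,0,0],[0.45,0.001,0.001,0.05,0,0,0]]'| grep -E "posi|ft_f"; python3 -m pendant '[[0.45,0,0,0.001,0,0,0],[0.45,0,0,0.001,0,0,0]]' | grep -E "posi|ft_f";  python3 -m pendant '[[0.45,0,0,0.001,0,0,0],[0.45,0,0,0.001,0,0,0]]' | grep -E "posi|ft_f"
```

```text
position: [0.6309, -0.0799, 0.0659]
ft_force: [-0.6, 0.3, -0.4]
position: [0.631, -0.0799, 0.0652]
ft_force: [-0.3, -0.7, -1.0]
position: [0.6308, -0.0799, 0.0639]
ft_force: [0.3, 0.2, -0.2]
```

```bash
python3 -m pendant '[[0.45,0,0,0.001,0,0,0],[0.45,0,0,0.001,0,0,0]]'| grep -E "posi|ft_f"; python3 -m pendant '[[0.45,0,0,0.001,0,0,0],[0.45,0,0,0.001,0,0,0]]' | grep -E "posi|ft_f"
```

```text
position: [0.6308, -0.0799, 0.0628]
ft_force: [-0.5, 0.4, 0.1]
position: [0.631, -0.0799, 0.0626]
ft_force: [-1.7, 0.1, 4.5]
```

Contact is at 0.0626 as predicted. Releasing and rising clear.

```bash
python3 -m pendant '[[0.6,0,0,0,0,0,0],[0.8,0,0,0,0,0,0],[1,0,0,0,0,0,0],[1,0,0,0,0,0,0],[1,0,0,0,0,0,0]]' | grep -E "grip|ft_f";  python3 -m pendant '[[1,0,0,-0.01,0,0,0],[1,0,0,-0.04,0,0,0],[1,0,0,-0.09,0,0,0],[1,0,0,-0.14,0,0,0],[1,0,0,-0.14,0,0,0]]'; python3 - <<'E'
from h import *
for n in("wrist","top","scene"):
    im=cam(n)
    for t,z in(("churi",.051),("cuff",.042),("lac",.03),("bone",.012),("kada",0),("tin",0)):
        g={"kada":(.457,.088),"tin":(.763,-.055)}.get(t,(.632,-.081)); print(n,t,fit(n,im,t,g,z))
E
```

```text
ft_force: [0.5, -0.5, 0.0]
grip_width: 0.0853
gripper_force: 0.0
time_s: 35.58
position: [0.6322, -0.0802, 0.2071]
tool_rot: [[-0.967, -0.255, 0.009], [-0.256, 0.967, -0.003], [-0.008, -0.005, -1.0]]
ft_force: [-0.1, 0.0, -1.1]
grip_width: 0.085
gripper_force: 0.0
wrist churi (array([ 0.6297, -0.0797]), 0.92, 0.92)
wrist cuff (array([ 0.6281, -0.0792]), 0.69, 0.86)
wrist lac (array([ 0.6313, -0.0814]), 0.74, 0.57)
wrist bone (array([ 0.6293, -0.0805]), 0.79, 0.97)
wrist kada (array([0.4561, 0.088 ]), 0.89, 0.59)
wrist tin (array([ 0.7623, -0.0554]), 0.91, 0.87)
top churi None
top cuff None
top lac None
top bone None
top kada (array([0.4562, 0.089 ]), 0.97, 0.75)
top tin None
scene churi (array([ 0.6403, -0.0779]), 0.5, 0.71)
scene cuff (array([ 0.6331, -0.0798]), 0.88, 0.62)
scene lac (array([ 0.6682, -0.0923]), 0.42, 0.53)
scene bone (array([ 0.6524, -0.0849]), 0.34, 0.8)
scene kada (array([0.4583, 0.0872]), 0.81, 0.55)
scene tin (array([ 0.7637, -0.0545]), 0.85, 0.82)
```

All four pieces are stacked around the post, the kada and tin have not moved, and the gripper is clear. Handing in.

```bash
python3 -m pendant '[[1,0,0,0,0,0,0],[1,0,0,0,0,0,0],[1,0,0,0,0,0,0]]' | head -1; python3 -c "
from rig import env
print(env.close_job())"
```

```text
time_s: 37.0
the job is handed in; nothing more can be done
None
```

I stacked the set on the stand's post as bone, lac, copper bracelet, then churi on top, and handed it in at about 37 s; every placing and the final camera fits looked right, but the hand-in returned no verdict.

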